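# Nip up the slim lock ring of a bench lens

### The job

Take the orange dust cap off the lens and set it down upright, knob up, on the cork mat. Then turn the slim bright lock ring of the lens clockwise (seen from above) through its slack until you feel it bite, and nip it up a few degrees past the bite, well short of 12 degrees, so that nothing is strained. Do not touch the black fixed rings just above and below it, and leave the other things on the bench where they are.

Things in the scene. Friction and masses are not known exactly. Their poses are not given: they have to be found in the camera images.
- lens: black lens standing upright, fixed, on a round dark steel foot (90 mm across, 12 mm thick). Origin: centre of the foot's underside, on the bench; z is up, along the lens axis. All heights below are above this origin. The top of the lens is at 92 mm.
- lower_ring: fixed black ring of the lens, 60 mm across, from 42 to 57 mm high, below the lock ring; not to be touched. Its origin is the lens origin.
- upper_ring: fixed black ring of the lens, 44 mm across, from 78 to 92 mm high, above the lock ring, with the glass on top; not to be touched. Between 57 and 62 mm and between 76 and 78 mm there is only a thinner neck, 42 mm across. Its origin is the lens origin.
- ring_centre (a point): centre of the lock ring, on the lens axis, 69 mm high: a knurled bright aluminium ring with a red mark on top, 56 mm across and 14 mm tall (62 to 76 mm high); it stands 6 mm out past the upper ring, 2 mm less than the lower ring. It turns about the lens axis; clockwise from above tightens. Drag about 0.04 N m through a slack of 0.3 to 1.0 rad (not measured), then it bites.
- glass_seat (a point): point on the lens axis, 70 mm high, on the sprung glass seat hidden inside the lens: it sinks 2 mm per rad the lock ring is turned past its bite, too little to see or measure, and not before. Past the bite, turning takes 0.6 N m of friction plus a spring's 2.5 N m per rad; at rest in the fingers part of it is felt, some 0.2 N m just past the bite. Let go, the ring stays.
- dust_cap: loose orange plastic cap, 60 g, over the top of the lens; it hides the lock ring. 68 mm across, 52 mm tall in all: a skirt 26 mm deep inside (inner width 62 mm), a roof 4 mm thick, and on its middle a black knob, 22 mm across and 22 mm tall (30 to 52 mm above the origin). Origin: centre of the skirt's lower edge; z is up along the knob. On the lens the origin is 66 mm high; it lifts straight off.
- cork_mat: cork mat, 110 x 110 x 4 mm, fixed flat on the bench. Origin: centre of its underside.
- marker: bystander: loose black and white pen, 135 mm long, lying on the bench; origin at the middle of its underside.
- hex_key: bystander: loose black hex key, 94 mm long, lying on the bench; origin at the middle of its underside.
- pigment_pot_2: bystander: loose white pot with a blue lid, 58 mm across, 66 mm tall, standing on the bench; origin at the centre of its underside.
Things that resemble listed ones, but are neither listed nor needed, are in the scene too. There is more than one size of the dust_cap; the one meant has the size given above.

How it is judged:
On the way, in this order (a step that is already met when the one before it is completed fails the run):
1. the dust cap stands upright on the cork mat, let go (horizontal distance between dust_cap and cork_mat below 0.05 m and height (world z) of dust_cap below 0.008 m and angle between dust_cap's own z axis and vertical below 0.1 rad and contact force between the fingers and dust_cap below 0.1 N), for 0.2 s.
2. the lock ring has bitten and is nipped at least 2 degrees past the bite (distance of glass_seat from where it was at the start of the episode above 7e-05 m), for 0.2 s.
At the end, for the whole second after the job is handed in: The lock ring is nipped 0.035 to 0.21 rad (2 to 12 degrees) past its bite, that is, the glass seat has sunk 0.07 to 0.42 mm, and the dust cap stands at rest, upright within 0.1 rad, on the cork mat with its centre within 50 mm of the mat's (distance of glass_seat from where it was at the start of the episode between 7e-05 and 0.00042 m and horizontal distance between dust_cap and cork_mat below 0.05 m and height (world z) of dust_cap below 0.008 m and angle between dust_cap's own z axis and vertical below 0.1 rad and linear speed of dust_cap below 0.02 m/s); the robot touches nothing.
It fails at once if the lock ring is strained: turned more than 0.21 rad (12 degrees) past its bite (distance of glass_seat from where it was at the start of the episode above 0.00042 m).
It fails at once if a finger or the arm touches the fixed ring above or below the lock ring (more than 1 N) (contact force between any of the fingers, the arm and lower_ring above 1 N or contact force between any of the fingers, the arm and upper_ring above 1 N).
It fails at once if the marker, the hex key or the pot is moved more than 20 mm (distance of any of marker, hex_key, pigment_pot_2 from where it was at the start of the episode above 0.02 m).
It also fails if it takes over 67 s, if anything falls off the work surface, if the arm or the gripper's body presses on something with over 40 N, if the wrist force passes 120 N, or if a joint passes its speed limit or range.

### The arm

A 6-joint arm with a two-finger parallel gripper is mounted at the origin on a cart in front of the work surface, level with it; the furniture and walls round the work are solid. World frame = base frame: x ahead of the robot, y to its left, z up, the work surface at z = 0. Lengths are in m, angles in rad, forces in N, time in s.
With the tool pointing down it reaches from about 0.3 to 0.775 m from the base axis. Payload 14.6 kg.
Tool frame: the origin (TCP) lies between the finger pads; the fingertips stand ctrl.tip_extent ahead of it and the grasp point (between the pads) lies 3 mm ahead of it (ctrl.tip_extent is the distance from the TCP to the fingertips, in m); z points along the fingers, y is the line along which they close (so a half turn about z gives the same grasp; the last joint's range is limited). The gripper opens to 94 mm and grips with 3 to 60 N. Pads are 16 mm wide; open, the fingers measure 119 mm over their backs; the gripper's body (75 mm by 177 mm) begins 78 mm behind the grasp point.
Start: joints at [-1.372, 0.3, 1.521, -0, 1.321, -0.067], TCP at [0.144, -0.531, 0.227] pointing down, gripper open.
Joint ranges: [-3.03, 3.03], [-0.79, 2.21], [0.23, 2.52], [-1.04, 4.18], [0, 3.07], [-2.55, 2.55]. Speed limits (rad/s): [2.22, 2.22, 2.57, 3.14, 3.14, 3.14].

### API

Orientations are given as [roll, pitch, yaw] about the fixed x, y, z axes, in that order (R = Rz(yaw) Ry(pitch) Rx(roll)).
In Python, from station import ctrl, eyes gives the robot as it stands. The module is installed in compiled form; this text tells all that it offers.
- The arm moves only by the shell command python3 -m crank 'ROWS' [OPENING] [FORCE]. ROWS is a JSON list of rows, 1 to 10 of them, each of 6 numbers: dx, dy, dz in m, then a rotation vector rx, ry, rz in rad; each row shifts and turns the commanded pose from where the row before left it, along the tool's axes as they then stand; what a row does not reach is not made up. A row lasts 1/10 s, in which the tool goes at most 0.05 m and 0.15 rad, less where a joint would pass 70% of its speed; a pose out of reach is approached as far as the arm can. OPENING is the finger opening in m, set as the command begins (- or left out keeps the last). The fingers move at their own pace and stop on an object; FORCE is the grip in N (left out, the last holds). Time passes only in rows, so rows that do not move let the fingers close. It prints the time, the measured TCP pose, the force, the opening and the grip force at its end.
- ctrl.get_obs(): the state, without advancing time (a new reading comes with each control period).
- eyes.camera(name): name is "scene" or "top" or "wrist"; returns a dict with "pixels" (384x512x3 uint8, blue, green, red), "fx", "fy", "cx", "cy" (pixels), "extrinsics" (4x4, takes a point from camera to world coordinates). Camera axes: x right, y up, looking along -z (the intrinsics and any distortion apply to the point x, -y, -z); pixel columns grow to the right and rows downward; lengths in m; the calibration is good to about 2 mm. A picture is of the moment at which its call begins. There is no depth.
- ctrl.hand_in(): hands the job in; it is judged then, once.
The state is a dict: "time_s": time; "qpos": joint angles; "joint_vel": joint speeds; "tau": joint torques, N m; "ee_pos": TCP position; "eef_rot": TCP orientation; "force": force on the tool from outside, world axes, zero at the start; "moment": the same for the moment, N m; "grip_width": finger opening in m; "grip_force": force on a finger pad.
Only numpy, scipy, OpenCV 4.12 (cv2) and the standard library are available. Lean on these libraries where they do the work, as an engineer would, in place of code of your own. Each camera call takes 0.05 s, during which the arm holds its last target. There are 200 camera calls.

## Working session

There is one attempt and no reset: what is moved stays moved. The work goes in short steps, Python scripts to look and compute and a shell command to move; the robot and the scene stay as the last step left them, time stands still between calls to the robot, and variables do not carry over. Pictures are saved under pics/ and viewed, at most 10 in all, crops included, and the job is handed in when it is done.

```bash
mkdir -p pics
python3 - <<'E'
from station import ctrl, eyes
import cv2, numpy as np
for n in ("scene","top"):
    c=eyes.camera(n); cv2.imwrite(f"pics/{n}0.png",c["pixels"])
    print(n,c["fx"],c["fy"],c["cx"],c["cy"],np.round(c["extrinsics"],4).tolist(),[k for k in c])
print(ctrl.get_obs(), ctrl.tip_extent)
E
```

```text
scene 372.06870938831577 372.06870938831577 244.7575613532211 189.25367537643515 [[0.1636, -0.8844, 0.4371, 0.9772], [0.9865, 0.1496, -0.0666, 0.1228], [-0.0065, 0.4421, 0.897, 0.8522], [0.0, 0.0, 0.0, 1.0]] ['pixels', 'fx', 'fy', 'cx', 'cy', 'extrinsics']
top 382.4426893733102 382.4426893733102 251.9744554525905 194.27802250139675 [[0.0157, 0.9983, -0.0567, 0.5556], [-0.9993, 0.0177, 0.0339, 0.1952], [0.0349, 0.0562, 0.9978, 0.9226], [0.0, 0.0, 0.0, 1.0]] ['pixels', 'fx', 'fy', 'cx', 'cy', 'extrinsics']
{'time_s': 0.1, 'qpos': array([-1.37162020e+00,  3.00424252e-01,  1.52147184e+00,  2.46220255e-05,
        1.32069379e+00, -6.66037795e-02]), 'joint_vel': array([ 0.00043563, -0.00129612, -0.0013447 ,  0.0003024 ,  0.00191653,
       -0.00221994]), 'tau': array([-4.31463950e-04, -5.32641864e+01, -3.53283978e+01,  7.08699413e-02,
        2.34992226e-02, -7.12502151e-05]), 'ee_pos': array([ 0.14442675, -0.530499  ,  0.22695823]), 'eef_rot': array([-3.14059922e+00, -9.01670053e-05,  2.65773754e-01]), 'force': array([ 0.31287523,  0.29639934, -0.77300821]), 'moment': array([ 0.00578402, -0.04055263,  0.01618459]), 'grip_force': 0.0, 'grip_width': 0.09390922810223722} 0.022
```

View pics/scene0.png

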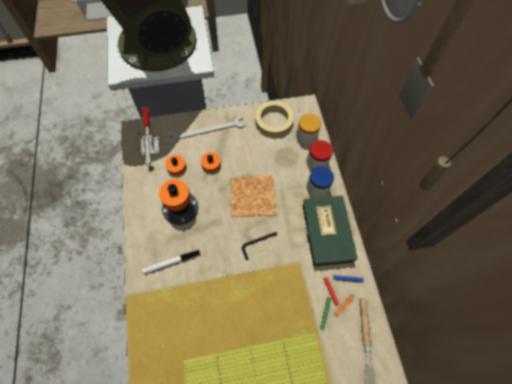

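View pics/top0.png

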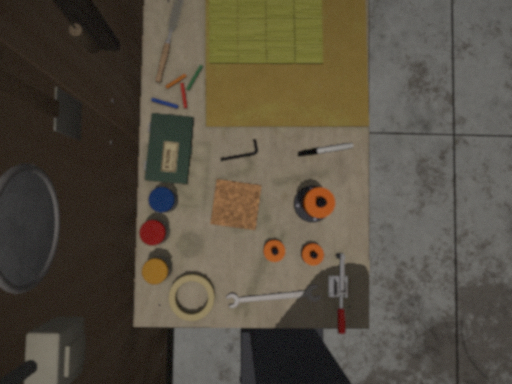

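Candidates for the dust cap are the orange caps at scene (175,195)/top (319,202), which sits on the lens and is the largest, scene (175,164)/top (312,253), and scene (211,161)/top (274,250). The last two are small and lie on the bench. I choose the one on the lens. The mat is at top (236,204), marker (325,150), hex key (240,152) and blue-lidded pot (162,198).

```bash
cat > h.py <<'E'
from station import ctrl, eyes
import cv2, numpy as np
def ray(c,u,v):
    d=np.array([(u-c["cx"])/c["fx"],-(v-c["cy"])/c["fy"],-1.]); E=c["extrinsics"]
    return E[:3,3],E[:3,:3]@d
def onz(c,u,v,z):
    o,d=ray(c,u,v); return o+d*(z-o[2])/d[2]
def blobs(m,minA=30):
    n,l,s,ce=cv2.connectedComponentsWithStats(m.astype(np.uint8)*255)
    return [(s[i],ce[i],(l==i)) for i in range(1,n) if s[i][4]>=minA]
def orange(p):
    h=cv2.cvtColor(p,cv2.COLOR_BGR2HSV); return (h[...,0]<14)&(h[...,1]>190)&(h[...,2]>120)
def fit(c,mask,z):
    ct=max(cv2.findContours(mask.astype(np.uint8),cv2.RETR_EXTERNAL,cv2.CHAIN_APPROX_NONE)[0],key=cv2.contourArea)
    P=np.array([onz(c,u,v,z)[:2] for u,v in cv2.convexHull(ct)[:,0].astype(float)],np.float32)
    return cv2.minEnclosingCircle(P), cv2.minAreaRect(P)
E
python3 - <<'E'
from h import *
for n in ("scene","top"):
    c=eyes.camera(n);p=c["pixels"]
    for s,ce,m in blobs(orange(p)):
        print(n,s.tolist(),ce.round(1),"z.096:",fit(c,m,.096)[0],"z.03",fit(c,m,.03)[0])
    h=cv2.cvtColor(p,cv2.COLOR_BGR2HSV)
    u,v=(253,196) if n=="scene" else (236,204)
    print("mat hsv",h[v,u],"bench",h[v+40,u])
    m=(h[...,0]>=7)&(h[...,0]<20)&(h[...,1]>100)&(h[...,2]>90)
    for s,ce,mm in blobs(cv2.morphologyEx(m.astype(np.uint8),cv2.MORPH_CLOSE,np.ones((5,5)))>0,300):
        if s[0]<=u<=s[0]+s[2] and s[1]<=v<=s[1]+s[3]: print("mat",s.tolist(),fit(c,mm,.004)[1])
c=eyes.camera("top");cv2.imwrite("pics/crop1.png",cv2.resize(c["pixels"][130:280,200:370],None,fx=4,fy=4,interpolation=cv2.INTER_CUBIC))
E
```

```text
scene [143, 109, 5, 16, 58] [145.2 116.4] z.096: ((0.3657647371292114, -0.033669549971818924), 0.024284865707159042) z.03 ((0.312400221824646, -0.04732635244727135), 0.026395700871944427)
scene [311, 142, 21, 17, 293] [320.8 149.9] z.096: ((0.5353021025657654, 0.3749365210533142), 0.025587990880012512) z.03 ((0.49673381447792053, 0.39694225788116455), 0.027812594547867775)
scene [202, 153, 18, 17, 210] [210.6 161.8] z.096: ((0.5226054787635803, 0.11114198714494705), 0.023181525990366936) z.03 ((0.48292988538742065, 0.11012421548366547), 0.025196116417646408)
scene [167, 156, 18, 17, 211] [175.3 164.5] z.096: ((0.5161890983581543, 0.02868657000362873), 0.02297995053231716) z.03 ((0.4759535491466522, 0.020472055301070213), 0.024976927787065506)
scene [161, 180, 28, 27, 493] [174.3 193.7] z.096: ((0.5911036133766174, 0.019646141678094864), 0.03344950079917908) z.03 ((0.5574064254760742, 0.01064263004809618), 0.0363602451980114)
mat hsv [ 15 137 205] bench [ 21  60 188]
mat [231, 176, 45, 41, 1712] ((0.5837287306785583, 0.202477365732193), (0.1096305176615715, 0.11020950973033905), 82.42056274414062)
top [305, 188, 29, 29, 542] [318.3 202.2] z.096: ((0.587782084941864, 0.021252557635307312), 0.03224260360002518) z.03 ((0.5903511643409729, 0.007361495867371559), 0.03480888158082962)
top [265, 241, 19, 19, 203] [273.5 249.3] z.096: ((0.4835721552371979, 0.11891745030879974), 0.02115836925804615) z.03 ((0.47782084345817566, 0.11282404512166977), 0.02283974550664425)
top [302, 244, 20, 20, 237] [311.6 253.2] z.096: ((0.4766145348548889, 0.03547004610300064), 0.021788302809000015) z.03 ((0.47030773758888245, 0.022714121267199516), 0.023519905284047127)
mat hsv [ 15 128 129] bench [ 20  58 123]
mat [211, 179, 50, 51, 2041] ((0.5836973786354065, 0.20324891805648804), (0.1091751903295517, 0.10919510573148727), 83.28366088867188)
```

View pics/crop1.png

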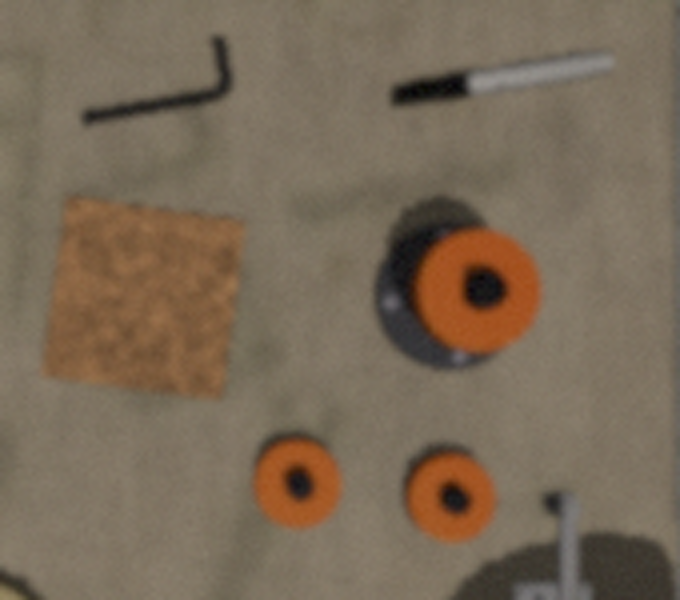

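The crop shows the big capped lens at crop (482,288), with the dark foot offset under it, and the two smaller caps on the bench at (298,482) and (453,495). The mat is at (145,297). The outline radius is about 33 mm, which matches the 68 mm cap, at world ≈(0.588, 0.021). The mat centre is ≈(0.584, 0.203). I'll turn the tool to yaw 90° and move over the knob.

```bash
python3 -m crank '[[0,0,0,0,0,-0.13],[0,0,0,0,0,-0.13],[0,0,0,0,0,-0.13],[0,0,0,0,0,-0.13],[0,0,0,0,0,-0.13],[0,0,0,0,0,-0.13],[0,0,0,0,0,-0.13],[0,0,0,0,0,-0.13],[0,0,0,0,0,-0.13],[0,0,0,0,0,-0.135]]'
python3 -m crank '[[0.038,0.03,0,0,0,0],[0.038,0.03,0,0,0,0],[0.038,0.03,0,0,0,0],[0.038,0.03,0,0,0,0],[0.038,0.03,0,0,0,0],[0.038,0.03,0,0,0,0],[0.038,0.03,0,0,0,0],[0.038,0.03,0,0,0,0],[0.038,0.03,0,0,0,0],[0,0,0,0,0,0]]'
```

```text
time_s: 1.25
ee_pos: [0.1445, -0.5307, 0.2274]
eef_rot: [-3.142, -0.0, 1.576]
force: [-0.4, -0.2, 0.2]
grip_width: 0.094
grip_force: 0.0
time_s: 2.25
ee_pos: [0.4167, -0.1849, 0.2275]
eef_rot: [3.141, -0.001, 1.576]
force: [-0.1, -1.0, -0.5]
grip_width: 0.0942
grip_force: 0.0
```

```bash
python3 -m crank '[[0.0343,0.0285,0,0,0,0],[0.0343,0.0285,0,0,0,0],[0.0343,0.0285,0,0,0,0],[0.0343,0.0285,0,0,0,0],[0.0343,0.0285,0,0,0,0],[0.0343,0.0285,0,0,0,0],[0,0,0,0,0,0],[0,0,0,0,0,0]]'
python3 - <<'E'
from h import *
c=eyes.camera("wrist");p=c["pixels"];cv2.imwrite("pics/w1.png",p)
print(ctrl.get_obs()["ee_pos"],c["fx"],c["cx"],c["cy"],np.round(c["extrinsics"],4).tolist())
for s,ce,m in blobs(orange(p),200): print(s.tolist(),ce.round(1),fit(c,m,.096)[0])
E
```

```text
time_s: 3.05
ee_pos: [0.5854, 0.0171, 0.2268]
eef_rot: [-3.14, 0.0, 1.572]
force: [-0.6, -0.3, 0.7]
grip_width: 0.094
grip_force: 0.0
[0.58510846 0.01638058 0.22713306] 307.54480217157777 251.70125654267596 190.47058364581895 [[1.0, -0.0011, 0.0018, 0.5857], [0.0006, 0.9648, 0.263, 0.0925], [-0.002, -0.263, 0.9648, 0.384], [0.0, 0.0, 0.0, 1.0]]
```

View pics/w1.png

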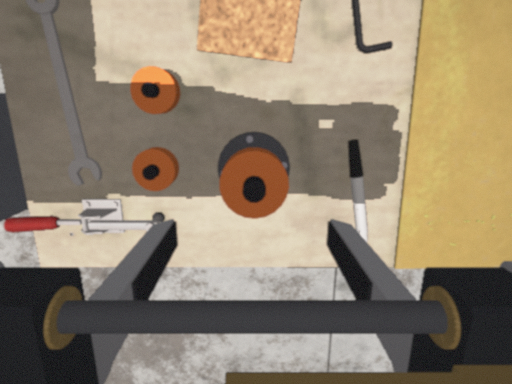

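The wrist view shows the cap at (254,182), its knob at (254,189), and the lens foot behind it. The cap is in the gripper's shadow, so my mask threshold missed it. I'll lower the threshold and locate the knob and rim.

Run:
```python
from h import *
c=eyes.camera("wrist");p=c["pixels"];h=cv2.cvtColor(p,cv2.COLOR_BGR2HSV)
m=(h[...,0]<14)&(h[...,1]>150)&(h[...,2]>60)
for s,ce,mm in blobs(m,800): print(s.tolist(),ce.round(1),fit(c,mm,.096)[0])
k=p[150:215,225:285].max(2)<50
for s,ce,mm in blobs(k,80): 
    u,v=ce+[225,150]; print("knob",s.tolist(),u,v,onz(c,u,v,.118),onz(c,u,v,.112))
```

```text
[131, 69, 49, 44, 1117] [156.4  95.3] ((0.4986459016799927, 0.10674034059047699), 0.02164728194475174)
[133, 147, 45, 43, 1314] [155.8 167.6] ((0.49324318766593933, 0.03496384993195534), 0.022044166922569275)
[220, 147, 69, 70, 3217] [253.8 180.6] ((0.586578369140625, 0.021333664655685425), 0.03457258641719818)
knob [19, 26, 21, 25, 418] 254.07655502392345 188.00717703349284 [0.58705167 0.02154771 0.118     ] [0.58708897 0.01996352 0.112     ]
```

```bash
python3 -m crank '[[0.0043,0.0015,0,0,0,0],[0,0,0.03,0,0,0],[0,0,0.03,0,0,0],[0,0,0.025,0,0,0],[0,0,0.015,0,0,0],[0,0,0.005,0,0,0],[0,0,0,0,0,0],[0,0,0,0,0,0]]' 0.06
python3 -m crank '[[0,0,0,0,0,0],[0,0,0,0,0,0],[0,0,0,0,0,0],[0,0,0,0,0,0],[0,0,0,0,0,0],[0,0,0,0,0,0],[0,0,0,0,0,0],[0,0,0,0,0,0]]' 0.0 12
```

```text
time_s: 3.95
ee_pos: [0.5875, 0.0213, 0.1237]
eef_rot: [3.14, 0.0, 1.571]
force: [-0.1, 0.5, 0.5]
grip_width: 0.0598
grip_force: 0.0
time_s: 4.75
ee_pos: [0.587, 0.0214, 0.1225]
eef_rot: [3.142, -0.0, 1.571]
force: [0.1, 0.4, 1.8]
grip_width: 0.0216
grip_force: 12.0
```

```bash
python3 -m crank '[[0,0,-0.01,0,0,0],[0,0,-0.02,0,0,0],[0,0,-0.02,0,0,0],[0,0,-0.015,0,0,0],[0.02,0,0,0,0,0],[0.04,0,0,0,0,0],[0.04,0,0,0,0,0],[0.04,0,0,0,0,0],[0.03,-0.003,0,0,0,0],[0.012,0,0,0,0,0]]'
python3 -m crank '[[0,0,0,0,0,0],[0,0,0.03,0,0,0],[0,0,0.03,0,0,0],[0,0,0.03,0,0,0],[0,0,0.02,0,0,0],[0,0,0,0,0,0],[0,0,0,0,0,0],[0,0,0,0,0,0]]'
python3 - <<'E'
from h import *
c=eyes.camera("scene");cv2.imwrite("pics/s2.png",cv2.resize(c["pixels"][60:280,120:380],(780,660)[:2] and (709,600)))
E
```

```text
time_s: 5.75
ee_pos: [0.5835, 0.2059, 0.188]
eef_rot: [3.141, -0.0, 1.573]
force: [0.3, -0.8, -0.5]
grip_width: 0.0213
grip_force: 12.0
time_s: 6.55
ee_pos: [0.5849, 0.203, 0.0792]
eef_rot: [3.139, -0.001, 1.57]
force: [0.7, 0.5, 0.1]
grip_width: 0.0212
grip_force: 12.0
```

View pics/s2.png

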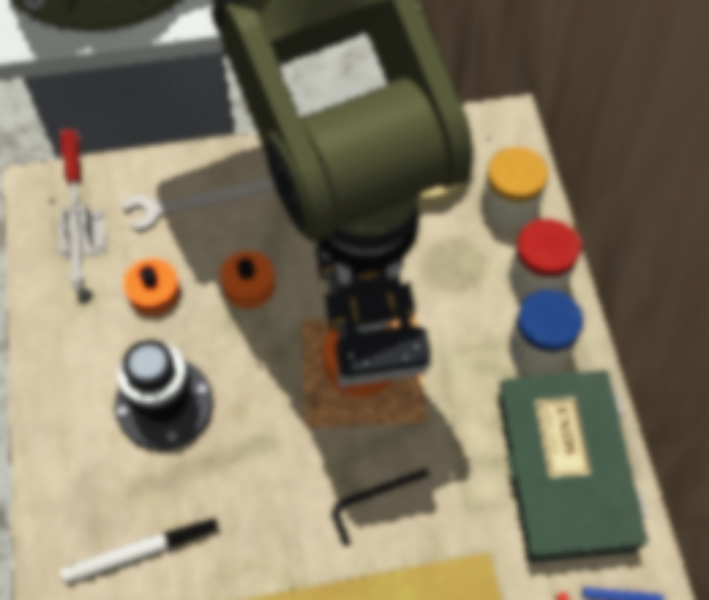

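The cap hangs over the mat at about crop (365,365). The lens is bare, with its bright ring at crop (150,372). I'll lower the last 18 mm gently.

```bash
python3 -m crank '[[0,0,0.008,0,0,0],[0,0,0.006,0,0,0],[0,0,0.004,0,0,0],[0,0,0.001,0,0,0],[0,0,0,0,0,0],[0,0,0,0,0,0]]'
```

```text
time_s: 7.2
ee_pos: [0.5838, 0.2035, 0.0591]
eef_rot: [-3.141, 0.0, 1.571]
force: [-6.3, -2.1, 11.4]
grip_width: 0.0213
grip_force: 12.0
```

```bash
python3 -m crank '[[0,0,-0.0008,0,0,0],[0,0,0,0,0,0]]'
python3 -m crank '[[0,0,0,0,0,0],[0,0,0,0,0,0],[0,0,0,0,0,0],[0,0,0,0,0,0],[0,0,0,0,0,0]]' 0.06
python3 -m crank '[[0,0,-0.02,0,0,0],[0,0,-0.03,0,0,0],[0,0,-0.03,0,0,0],[0,0,-0.03,0,0,0],[-0.03,0,0,0,0,0],[-0.04,0,0,0,0,0],[-0.04,0,0,0,0,0],[-0.04,0.003,0,0,0,0],[-0.033,0,0,0,0,0],[0,0,0,0,0,0]]' 0.092
python3 -m crank '[[0,0,0,0,0,0]]'
python3 - <<'E'
from h import *
c=eyes.camera("top");p=c["pixels"];cv2.imwrite("pics/t3.png",cv2.resize(p[130:280,180:370],None,fx=4,fy=4,interpolation=cv2.INTER_CUBIC))
for s,ce,m in blobs(orange(p),100): print(ce.round(1),fit(c,m,.034)[0])
c=eyes.camera("wrist");p=c["pixels"];cv2.imwrite("pics/w3.png",p)
E
```

```text
time_s: 7.4
ee_pos: [0.584, 0.2035, 0.0592]
eef_rot: [3.142, -0.0, 1.571]
force: [-1.0, 0.9, 2.7]
grip_width: 0.0214
grip_force: 12.0
time_s: 7.9
ee_pos: [0.584, 0.2034, 0.0592]
eef_rot: [-3.142, 0.0, 1.571]
force: [-0.6, 0.1, -0.0]
grip_width: 0.0576
grip_force: 0.0
time_s: 8.9
ee_pos: [0.587, 0.017, 0.1693]
eef_rot: [3.142, 0.0, 1.567]
force: [1.2, 0.9, 0.1]
grip_width: 0.0919
grip_force: 0.0
time_s: 9.0
ee_pos: [0.587, 0.0201, 0.1693]
eef_rot: [3.142, -0.0, 1.57]
force: [-0.4, -0.1, 0.4]
grip_width: 0.0919
grip_force: 0.0
[236.3 202.6] ((0.586345911026001, 0.20110070705413818), 0.03182261064648628)
[152.3 232.4] ((0.5152559280395508, 0.39189612865448), 0.026561886072158813)
```

View pics/t3.png

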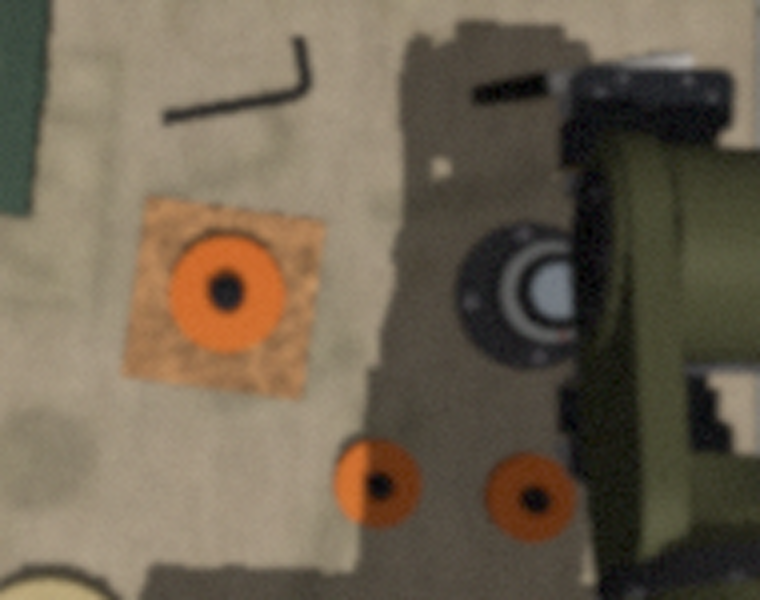

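View pics/w3.png

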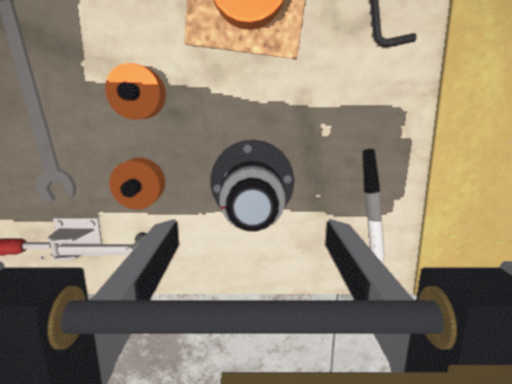

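The cap stands centred on the mat, at top-crop (228,292). The wrist view shows the bare lens: glass at (254,206), bright ring around it, and the red mark at about (222,208). Next I'll find the lens axis from the glass and from the ring's outer edge.

Run:
```python
from h import *
for i in range(2):
    c=eyes.camera("wrist");p=c["pixels"];h=cv2.cvtColor(p,cv2.COLOR_BGR2HSV)
    g=p.max(2)
    m=(g>90); m[:160]=0;m[240:]=0;m[:,:205]=0;m[:,:][:,300:]=0
    for s,ce,mm in blobs(m,150): print("bright",s.tolist(),ce.round(1),"z.092",fit(c,mm,.092)[0],"z.076",fit(c,mm,.076)[0])
print("row206",g[206,205:300].tolist()); print("col254",g[140:240,254].tolist())
print(ctrl.get_obs()["ee_pos"])
```

```text
bright [205, 160, 95, 80, 3844] [251.7 207.1] z.092 ((0.5871110558509827, 0.02280203066766262), 0.050019681453704834) z.076 ((0.5871149301528931, 0.01775543950498104), 0.053426243364810944)
bright [233, 190, 38, 36, 1088] [251.8 207.4] z.092 ((0.5870603322982788, 0.01852865144610405), 0.015411234460771084) z.076 ((0.5870606899261475, 0.013190459460020065), 0.016456082463264465)
bright [205, 160, 95, 80, 3847] [251.7 206.9] z.092 ((0.5871027112007141, 0.022975478321313858), 0.050017256289720535) z.076 ((0.5871084928512573, 0.01792834885418415), 0.053423937410116196)
bright [233, 190, 38, 36, 1089] [251.8 207.6] z.092 ((0.586950421333313, 0.01863756589591503), 0.015405431389808655) z.076 ((0.5870276689529419, 0.013285545632243156), 0.016499126330018044)
row206 [129, 127, 123, 125, 128, 128, 125, 129, 129, 125, 129, 124, 118, 103, 96, 114, 133, 140, 137, 124, 98, 60, 34, 30, 35, 27, 40, 61, 101, 149, 181, 189, 190, 192, 189, 189, 191, 192, 190, 189, 188, 191, 190, 189, 190, 188, 188, 187, 187, 190, 190, 187, 187, 189, 190, 188, 187, 188, 190, 187, 187, 188, 190, 185, 170, 131, 88, 55, 41, 35, 37, 35, 38, 71, 107, 135, 140, 141, 131, 109, 100, 113, 127, 131, 131, 129, 133, 132, 132, 132, 130, 126, 130, 127, 126]
col254 [84, 64, 61, 60, 60, 65, 61, 64, 63, 60, 64, 66, 61, 65, 63, 60, 57, 60, 62, 57, 60, 54, 44, 35, 34, 42, 68, 93, 107, 121, 139, 149, 148, 149, 148, 147, 149, 131, 91, 51, 24, 31, 33, 34, 32, 37, 33, 38, 46, 62, 112, 165, 184, 190, 193, 189, 190, 191, 191, 190, 187, 190, 189, 187, 191, 188, 190, 187, 188, 188, 185, 187, 190, 188, 190, 189, 190, 185, 190, 187, 185, 186, 185, 187, 167, 121, 71, 45, 33, 31, 35, 76, 154, 221, 232, 232, 230, 230, 229, 230]
[0.58696149 0.02151875 0.16924205]
```

Run:
```python
from h import *
c=eyes.camera("wrist")
print("upper ring -y edge ->", onz(c,252,230.5,.092)[1]+.022)
print("upper ring +y/lower.. ring top inner ->", onz(c,252,178,.092)[1]-.022, "ring outer z.076", onz(c,252,167.5,.076)[1]-.028,"z.062",onz(c,252,166,.062)[1]-.028)
print("foot z0", onz(c,252,140.5,0)[1]-.045, "z12",onz(c,252,140.5,.012)[1]-.045)
c=eyes.camera("top");g=c["pixels"].max(2)
# foot extreme edges in top view rows 190-222, from crop4: left edge x~295, top row~186, bottom~222
print(g[204,285:320].tolist()); print(g[180:228,311].tolist())
for z in (0,.012): print(z, onz(c,294.5,204,z), onz(c,311,186,z), onz(c,311,222,z))
```

```text
upper ring -y edge -> 0.0211244181107895
upper ring +y/lower.. ring top inner -> 0.021205430762430318 ring outer z.076 0.02044039561863221 z.062 0.019057566970815485
foot z0 0.017611009161001265 z12 0.018873340571599603
[81, 82, 78, 81, 78, 81, 79, 73, 58, 46, 43, 51, 60, 52, 50, 38, 35, 29, 23, 35, 66, 84, 91, 80, 54, 31, 29, 52, 90, 113, 126, 130, 128, 128, 126]
[73, 75, 79, 75, 69, 55, 52, 65, 67, 61, 49, 52, 74, 84, 87, 76, 61, 39, 31, 26, 27, 29, 28, 27, 29, 27, 20, 39, 46, 69, 84, 93, 90, 72, 50, 31, 29, 35, 33, 39, 34, 39, 59, 71, 81, 77, 82, 79]
0 [0.58630051 0.06036744 0.        ] [0.63079455 0.02044802 0.        ] [0.54339229 0.01983456 0.        ]
0.012 [0.58590129 0.06212157 0.012     ] [0.62981662 0.02272134 0.012     ] [0.54355114 0.02211586 0.012     ]
```

The lens axis is at ≈(0.587, 0.0205), and the estimates agree to within about 2 mm. I'll lower the open fingers round the ring, tips at about 64 mm, and close lightly.

```bash
python3 -m crank '[[0,0,0.03,0,0,0],[0,0,0.025,0,0,0],[0,0,0.018,0,0,0],[0,0,0.009,0,0,0],[0,0,0,0,0,0],[0,0,0,0,0,0]]' 0.092
python3 -m crank '[[0,0,0.0005,0,0,0],[0,0,0,0,0,0],[0,0,0,0,0,0],[0,0,0,0,0,0],[0,0,0,0,0,0],[0,0,0,0,0,0],[0,0,0,0,0,0],[0,0,0,0,0,0]]' 0.04 15
python3 -c "
from station import ctrl;o=ctrl.get_obs();print(o['ee_pos'],o['force'],o['moment'],o['qpos'][5])"
```

```text
time_s: 9.9
ee_pos: [0.5874, 0.0206, 0.0881]
eef_rot: [3.141, 0.0, 1.571]
force: [-1.0, 1.0, 0.8]
grip_width: 0.0921
grip_force: 0.0
time_s: 10.7
ee_pos: [0.5871, 0.0204, 0.0869]
eef_rot: [3.141, 0.0, 1.571]
force: [1.2, -0.4, 0.5]
grip_width: 0.0542
grip_force: 15.0
[0.58713206 0.02040348 0.08688126] [ 1.19533932 -0.36203811  0.46870285] [-0.05272564 -0.2897441   0.01318165] -0.027559755550946054
```

```bash
cat > m.py <<'E'
from station import ctrl
o=ctrl.get_obs();print("t%.2f yaw %.4f Mz %.3f j6tau %.3f F %s w %.4f g %.1f"%(o['time_s'],o['eef_rot'][2],o['moment'][2],o['tau'][5],o['force'].round(1),o['grip_width'],o['grip_force']),o['ee_pos'].round(4))
E
python3 -m crank '[[0,0,0,0,0,0],[0,0,0,0,0,0],[0,0,0,0,0,0]]' - 40 >/dev/null; python3 m.py
python3 -m crank '[[0,0,0,0,0,0.04],[0,0,0,0,0,0.04],[0,0,0,0,0,0],[0,0,0,0,0,0]]' >/dev/null; python3 m.py
python3 -m crank '[[0,0,0,0,0,0.04],[0,0,0,0,0,0.04],[0,0,0,0,0,0],[0,0,0,0,0,0]]' >/dev/null; python3 m.py
python3 -m crank '[[0,0,0,0,0,0.04],[0,0,0,0,0,0.04],[0,0,0,0,0,0],[0,0,0,0,0,0]]' >/dev/null; python3 m.py
```

```text
t11.00 yaw 1.5707 Mz 0.024 j6tau -0.005 F [2.8 0.8 1.1] w 0.0539 g 40.0 [0.5871 0.0204 0.0869]
t11.40 yaw 1.4919 Mz -0.027 j6tau 0.085 F [ 3.1 -0.3  1. ] w 0.0542 g 40.0 [0.5871 0.0204 0.0869]
t11.80 yaw 1.4124 Mz -0.060 j6tau 0.072 F [ 2.6 -0.5  0.9] w 0.0541 g 40.0 [0.5872 0.0204 0.0869]
t12.20 yaw 1.3327 Mz -0.025 j6tau 0.075 F [ 4.1 -0.5  1.6] w 0.0535 g 40.0 [0.5872 0.0204 0.0869]
```

```bash
python3 -m crank '[[0,0,0,0,0,0.04],[0,0,0,0,0,0],[0,0,0,0,0,0]]' >/dev/null; python3 m.py
python3 -m crank '[[0,0,0,0,0,0.04],[0,0,0,0,0,0],[0,0,0,0,0,0]]' >/dev/null; python3 m.py
python3 -m crank '[[0,0,0,0,0,0.04],[0,0,0,0,0,0],[0,0,0,0,0,0]]' >/dev/null; python3 m.py
```

```text
t12.50 yaw 1.2927 Mz -0.021 j6tau 0.021 F [ 3.9 -0.5  0.5] w 0.0539 g 40.0 [0.5872 0.0204 0.0869]
t12.80 yaw 1.2528 Mz -0.050 j6tau 0.025 F [ 5.2 -1.9  1.1] w 0.0540 g 40.0 [0.5872 0.0204 0.0869]
t13.10 yaw 1.2128 Mz -0.029 j6tau 0.026 F [ 5.1 -1.7  1.8] w 0.0535 g 40.0 [0.5872 0.0204 0.0869]
```

```bash
python3 -m crank '[[0,0,0,0,0,0.04],[0,0,0,0,0,0],[0,0,0,0,0,0]]' >/dev/null; python3 m.py
python3 -m crank '[[0,0,0,0,0,0.04],[0,0,0,0,0,0],[0,0,0,0,0,0]]' >/dev/null; python3 m.py
python3 -m crank '[[0,0,0,0,0,0.04],[0,0,0,0,0,0],[0,0,0,0,0,0]]' >/dev/null; python3 m.py
```

```text
t13.40 yaw 1.1727 Mz -0.018 j6tau 0.026 F [ 5.1 -1.6  0.6] w 0.0539 g 40.0 [0.5872 0.0204 0.0869]
t13.70 yaw 1.1327 Mz -0.063 j6tau 0.026 F [ 5.9 -0.3  0.5] w 0.0539 g 40.0 [0.5872 0.0204 0.0869]
t14.00 yaw 1.0927 Mz -0.024 j6tau 0.026 F [ 7.  -1.1  0.2] w 0.0539 g 40.0 [0.5872 0.0203 0.0869]
```

```bash
python3 -m crank '[[0,0,0,0,0,0.04],[0,0,0,0,0,0],[0,0,0,0,0,0]]' >/dev/null; python3 m.py
python3 -m crank '[[0,0,0,0,0,0.04],[0,0,0,0,0,0],[0,0,0,0,0,0]]' >/dev/null; python3 m.py
python3 -m crank '[[0,0,0,0,0,0.04],[0,0,0,0,0,0],[0,0,0,0,0,0]]' >/dev/null; python3 m.py
```

```text
t14.30 yaw 1.0527 Mz -0.038 j6tau 0.026 F [ 5.6 -0.9  0.2] w 0.0542 g 40.0 [0.5873 0.0203 0.0869]
t14.60 yaw 1.0128 Mz -0.000 j6tau 0.026 F [ 6.4 -0.8  0.6] w 0.0539 g 40.0 [0.5872 0.0203 0.0869]
t14.90 yaw 0.9727 Mz -0.061 j6tau 0.026 F [ 6.2 -0.9  1.1] w 0.0534 g 40.0 [0.5873 0.0203 0.0869]
```

```bash
python3 -m crank '[[0,0,0,0,0,0.04],[0,0,0,0,0,0],[0,0,0,0,0,0]]' >/dev/null; python3 m.py
python3 -m crank '[[0,0,0,0,0,0.04],[0,0,0,0,0,0],[0,0,0,0,0,0]]' >/dev/null; python3 m.py
python3 -m crank '[[0,0,0,0,0,0.04],[0,0,0,0,0,0],[0,0,0,0,0,0]]' >/dev/null; python3 m.py
```

```text
t15.20 yaw 0.9327 Mz -0.043 j6tau 0.026 F [ 6.2 -1.2  0.6] w 0.0539 g 40.0 [0.5873 0.0203 0.0869]
t15.50 yaw 0.8927 Mz 0.021 j6tau 0.026 F [ 6.  -0.9  0.2] w 0.0539 g 40.0 [0.5873 0.0203 0.0869]
t15.80 yaw 0.8527 Mz -0.029 j6tau 0.026 F [ 6.3 -1.5  1.4] w 0.0540 g 40.0 [0.5873 0.0203 0.0869]
```

```bash
python3 -m crank '[[0,0,0,0,0,0.04],[0,0,0,0,0,0],[0,0,0,0,0,0]]' >/dev/null; python3 m.py
python3 -m crank '[[0,0,0,0,0,0.04],[0,0,0,0,0,0],[0,0,0,0,0,0]]' >/dev/null; python3 m.py
python3 -m crank '[[0,0,0,0,0,0.04],[0,0,0,0,0,0],[0,0,0,0,0,0]]' >/dev/null; python3 m.py
```

```text
t16.10 yaw 0.8127 Mz -0.020 j6tau 0.026 F [ 5.8 -0.9 -0.5] w 0.0537 g 40.0 [0.5873 0.0203 0.0869]
t16.40 yaw 0.7727 Mz -0.034 j6tau 0.026 F [ 6.3 -1.3  1. ] w 0.0540 g 40.0 [0.5873 0.0202 0.0869]
t16.70 yaw 0.7327 Mz -0.011 j6tau 0.026 F [ 7.3 -1.9  0.5] w 0.0539 g 40.0 [0.5873 0.0203 0.0869]
```

```bash
python3 -m crank '[[0,0,0,0,0,0.04],[0,0,0,0,0,0],[0,0,0,0,0,0]]' >/dev/null; python3 m.py
python3 -m crank '[[0,0,0,0,0,0.04],[0,0,0,0,0,0],[0,0,0,0,0,0]]' >/dev/null; python3 m.py
python3 -m crank '[[0,0,0,0,0,0.04],[0,0,0,0,0,0],[0,0,0,0,0,0]]' >/dev/null; python3 m.py
```

```text
t17.00 yaw 0.6931 Mz 0.182 j6tau 0.239 F [ 7.2 -2.3  1.4] w 0.0539 g 40.0 [0.5873 0.0202 0.0869]
t17.30 yaw 0.6531 Mz 0.205 j6tau 0.236 F [ 7.2 -2.4  0.1] w 0.0541 g 40.0 [0.5874 0.0202 0.0869]
t17.60 yaw 0.6132 Mz 0.252 j6tau 0.319 F [ 6.8 -1.3  1.1] w 0.0536 g 40.0 [0.5874 0.0202 0.0869]
```

The bite shows clearly: Mz jumped from −0.02 to +0.18 between yaw 0.733 and 0.693. The tool is now about 0.08–0.12 rad past it. I'll let go, back off, and check from the red mark that the ring followed without slipping.

```bash
python3 -m crank '[[0,0,0,0,0,0],[0,0,0,0,0,0],[0,0,0,0,0,0],[0,0,0,0,0,0],[0,0,0,0,0,0],[0,0,0,0,0,0]]' 0.092
python3 -m crank '[[0,0,-0.01,0,0,0],[0,0,-0.025,0,0,0],[0,0,-0.03,0,0,0],[0,0,-0.0175,0,0,0],[0,0,0,0,0,0],[0,0,0,0,0,0]]'
python3 - <<'E'
from h import *
from scipy.spatial.transform import Rotation as R
c=eyes.camera("wrist");p=c["pixels"];cv2.imwrite("pics/w4.png",p)
o=ctrl.get_obs();print(o["ee_pos"],o["eef_rot"])
E=c["extrinsics"]
T=np.eye(4);T[:3,:3]=R.from_euler("xyz",o["eef_rot"]).as_matrix();T[:3,3]=o["ee_pos"]
X=np.linalg.inv(T)@E
T0=np.eye(4);T0[:3,:3]=R.from_euler("xyz",[np.pi,0,1.5705]).as_matrix();T0[:3,3]=[.587,.0208,.1692]
c0=dict(c);c0["extrinsics"]=T0@X;c0["pixels"]=cv2.imread("pics/w3.png")
A=np.array([.587,.0205])
for k in (c0,c):
    b,g,r=[k["pixels"][...,i].astype(int) for i in range(3)]
    m=(r>1.25*g+10)&(r>1.25*b+10)
    for s,ce,mm in blobs(m,3):
        q=onz(k,*ce,.076)[:2]-A
        if np.hypot(*q)<.04: print(s.tolist(),ce.round(1),np.hypot(*q),np.arctan2(q[1],q[0]))
cv2.imwrite("pics/both.png",np.hstack([cv2.resize(cv2.imread(f)[155:245,200:300],None,fx=4,fy=4,interpolation=cv2.INTER_CUBIC) for f in("pics/w3.png","pics/w4.png")]))
E
```

```text
time_s: 18.2
ee_pos: [0.5869, 0.0204, 0.0867]
eef_rot: [-3.141, 0.0, 0.611]
force: [1.0, 0.1, 1.1]
grip_width: 0.092
grip_force: 0.0
time_s: 18.8
ee_pos: [0.5868, 0.0204, 0.1692]
eef_rot: [3.142, -0.0, 0.611]
force: [0.1, 0.9, -0.0]
grip_width: 0.0924
grip_force: 0.0
[0.5865789  0.02044927 0.16847142] [-3.14089496e+00  9.11270035e-04  6.10828181e-01]
[221, 206, 6, 3, 14] [223.4 207.1] 0.02435124692553108 -2.856259886826285
[221, 205, 6, 3, 13] [223.6 206.2] 0.024285040474525895 2.455343060624795
```

View pics/both.png

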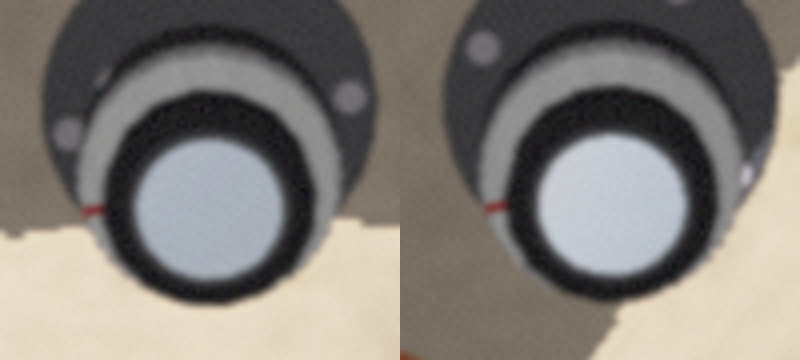

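The image pair shows the red mark at the same place in the hand view, left crop (93,211) and right crop (495,207). The ring therefore turned with the tool: 0.97 rad by camera and 0.96 rad by tool, with the bite at 0.84–0.88, so it sits about 0.08–0.12 rad past the bite. The gripper is clear and the cap is on the mat, so I'm handing in.

```bash
python3 -c "
from station import ctrl;print(ctrl.hand_in())"
```

```text
the job is handed in; nothing more can be done
None
```

I set the dust cap down upright near the centre of the cork mat, nipped the lock ring to roughly 0.1 rad (about 6°) past its bite, and handed the job in with the gripper clear; the hand-in returned no verdict.

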